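Gauge two spindle sleeves and sort them

ROBOT

A 6-joint arm with a two-finger parallel gripper is mounted at the origin on the work surface. World frame = base frame: x ahead of the robot, y to its left, z up, the work surface at z = 0. Lengths are in m, angles in rad, forces in N, time in s.
With the tool pointing down it reaches from about 0.35 to 0.8 m from the base axis. Payload 7.3 kg.
Tool frame: the origin (TCP) lies at the very end of the fingers, on their centre line; the grasp point (between the pads) lies 19 mm behind it; z points along the fingers, y is the line along which they close (so a half turn about z gives the same grasp; the last joint's range is limited). The gripper opens to 85 mm and grips with 20 to 120 N. Pads are 22 mm wide; open, the fingers measure 114 mm over their backs; the gripper's body (76 mm by 85 mm) begins 54 mm behind the grasp point. The pads swing forward as they close: fully open they stand 13 mm farther back than shut.
Start: joints at [-1.415, 0.342, 1.524, -0, 1.275, -0.146], TCP at [0.156, -0.501, 0.231] pointing down, gripper open.
Joint ranges: [-2.53, 2.53], [-0.77, 2.02], [0.04, 2.7], [-1, 4.14], [0.28, 2.66], [-3.11, 3.11]. Speed limits (rad/s): [2.57, 2.57, 3.14, 3.14, 3.14, 3.14].

INTERFACE

Orientations are given as [roll, pitch, yaw] about the fixed x, y, z axes, in that order (R = Rz(yaw) Ry(pitch) Rx(roll)).
In Python, from workcell import ctrl, viewer, workorder, nets gives the robot as it stands. The module is installed in compiled form; this text tells all that it offers.
- The arm moves only by the shell command python3 -m jog 'ROWS' [FORCE]. ROWS is JSON, a list of rows, each an object with "translation": the shift along the tool's x, y, z in mm, a list of three; "delta_rot": the turn, a rotation vector about the tool's x, y, z in degrees, a list of three; "jaw": the finger opening in mm, from 0 to 85.4. A call has 1 to 10 rows; each row is the pose to reach, as a shift and turn from the pose commanded when the call began, along the tool's axes at that moment; what a row does not reach only later rows make up. A row lasts 1/10 s, in which the tool goes at most 50 mm and 8.59 degrees, less where a joint would pass 70% of its speed; a pose out of reach is approached as far as the arm can. A call with a gripper value outside its range is refused whole. The fingers move at their own pace and stop on an object; FORCE is the grip in N (left out, the last holds). Time passes only in rows, so rows that repeat a pose let the fingers close. It gives the time, the measured TCP pose, the force, the opening and the grip force at its end, in the units of the state.
- ctrl.state(): the state, without advancing time (a new reading comes with each control period).
- viewer.read_camera(name): name is "scene" or "top" or "wrist"; returns (picture, depth): 400x640x3 uint8, blue, green, red; 400x640 float32, m along the optical axis (not along the pixel's ray), 0 where there is no reading.
- viewer.camera_params(name): a dict with "fx", "fy", "cx", "cy" (pixels), "camera_from_world" (4x4, takes a point from world to camera coordinates); the wrist camera has in their place "mount" (4x4, takes a point from camera to tool coordinates, whose origin is the TCP and whose axes are the flange's). Camera axes: x right, y down, z forward; pixel columns grow to the right and rows downward; lengths in m; the calibration is good to about 2 mm. A picture is of the moment at which its call begins: read the wrist's pose just before it. camera_params takes no time and is no camera call.
- workorder.hand_in(): hands the job in; it is judged then, once.
Trained networks look in the newest picture that a camera, given by its name, has taken for a name from the list of things; names that differ only in an ending like _2 or _b are one class to them, and where a whole thing is asked for, a point or a joint stands for the part that bears it (a point fixed in the world has none). Each returns a list of dicts, best first, with "confidence" (0 to 1); they miss things now and then, are a little off and sometimes report something else, mostly with a low value. They report only what shows in the picture. A call takes as long as a camera call. They do not tell look-alikes from the thing itself.
- nets.outline_of(camera, name): "pixels" (400x640 bool, what is visible of it) and "xy" ([column, row] in pixels, amid what is visible of it).
- nets.place_of(camera, name): "xy" ([column, row] in pixels: a listed point, or the origin of a listed thing).
The state is a dict: "time_s": time; "joints": joint angles; "qvel": joint speeds; "effort": joint torques, N m; "ee_pos": TCP position; "tool_rot": TCP orientation; "force": force on the tool from outside, world axes, zero at the start; "torque": the same for the moment, N m; "opening": finger opening in m; "grasp_force": force on a finger pad.
Only numpy, scipy, OpenCV 4.12 (cv2) and the standard library are available. Lean on these libraries where they do the work, as an engineer would, in place of code of your own. Each camera call takes 0.05 s, during which the arm holds its last target. There are 200 camera calls.

TASK

Two look-alike grey sleeves hang over the posts of the wooden rack, and one of them is bad inside. Lift one off and slide it down over the steel gauge pin as far as it will go without forcing it; if it goes fully home on the gauge's base, stand it over the post in the metal tray, down on the tray's floor, and if it stops partway, stand it upright in the cardboard carton. Only then take the other sleeve, try it and sort it in the same way, and leave everything else on the counter alone.

Things in the scene. Friction and masses are not known exactly. Their poses are not given: they have to be found in the camera images.
- sleeve_a: Grey plastic sleeve, 52 mm outside diameter, 115 mm long, closed on top, open below (bore 38 mm at the mouth, no chamfer), about 0.2 kg. Starts upright over a post of the rack, standing on its board. Of the two look-alikes one has a clear bore (105 mm deep), the other a blocked bore that stops it about halfway down the pin. Origin: centre of the open lower end, z towards the closed end.
- sleeve_b: Grey plastic sleeve, 52 mm outside diameter, 115 mm long, closed on top, open below (bore 38 mm at the mouth, no chamfer), about 0.2 kg. Starts upright over a post of the rack, standing on its board. Of the two look-alikes one has a clear bore (105 mm deep), the other a blocked bore that stops it about halfway down the pin. Origin: centre of the open lower end, z towards the closed end.
- rack: Fixed wooden board 90 x 270 x 12 mm with two upright steel posts (18 mm diameter, 33 mm high above the board) at 75 mm either side of its centre along its y axis. Origin: centre of the board's underside.
- gauge: Fixed fit gauge: dark steel base plate 100 x 100 x 15 mm with an upright steel pin at its centre, 36 mm diameter, 85 mm high above the plate, its last 9 mm tapering to 32 mm. A clear sleeve goes down until its lower end rests on the plate, 15 mm above the gauge's origin. Origin: centre of the base's underside, z along the pin.
- pin_tip (a point): Centre of the gauge pin's flat tip. The fit is 1 mm a side: even a clear sleeve, held askew, can bind partway, and goes on down when eased or let go.
- tray: Fixed shallow aluminium tray for the good sleeve, 170 x 170 mm outside, walls 30 mm high and 4 mm thick, floor 4 mm thick, with one upright steel post in the middle: 31 mm diameter, 70 mm high above the tray's floor, its last 8 mm tapering to 22 mm. Origin: centre of its underside. It may be on the left or on the right.
- carton: Fixed open cardboard carton for the bad sleeve, 170 x 170 mm outside, walls 60 mm high and 5 mm thick, floor about 5 mm thick, two flaps folded outwards. Origin: centre of its underside. It may be on the left or on the right.
- tape_roll: Bystander: white roll of packing tape lying flat, 100 mm diameter, 48 mm high. Origin: centre of its underside.
- paper_core: Bystander: open cardboard tube standing upright, 54 mm diameter, 105 mm high; not one of the sleeves. Origin: centre of its underside.
- marker: Bystander: black marker pen lying down, 16 mm thick, 125 mm long along its x axis. Origin: its underside, at mid length.
- stapler: Bystander: steel and black stapler, 50 x 150 x 41 mm, long along its y axis. Origin: centre of its underside.
Things that resemble listed ones, but are neither listed nor needed, are in the scene too. Leave any red look-alike of the sleeve_a alone.

How it is judged:
By the outcome, as a careful person would: the job done as asked, in the order asked, and still so for the second after the job is handed in, with the robot touching nothing.
It also fails if it takes over 72 s, if anything falls off the work surface, if the arm or the gripper's body presses on something with over 40 N, if the wrist force passes 120 N, or if a joint passes its speed limit or range.

## Working session

There is one attempt and no reset: what is moved stays moved. The work goes in short steps, Python scripts to look and compute and a shell command to move; the robot and the scene stay as the last step left them, time stands still between calls to the robot, and variables do not carry over. Pictures are saved under pics/ and viewed, at most 10 in all, crops included, and the job is handed in when it is done.

```bash
mkdir -p pics; cat > h.py <<'E'
import numpy as np, cv2
from workcell import ctrl, viewer, workorder, nets
from scipy.spatial.transform import Rotation as R
def cam(name):
    s=ctrl.state(); p=viewer.camera_params(name); im,d=viewer.read_camera(name)
    if name=="wrist":
        T=np.eye(4); T[:3,:3]=R.from_euler('xyz',s['tool_rot']).as_matrix(); T[:3,3]=s['ee_pos']
        W=T@np.array(p['mount'])
    else: W=np.linalg.inv(np.array(p['camera_from_world']))
    return im,d,p,W
def pt(p,W,u,v,z):  # pixel -> world, depth z
    u,v,z=map(np.asarray,(u,v,z))
    c=np.stack([(u-p['cx'])/p['fx']*z,(v-p['cy'])/p['fy']*z,z],-1)
    return c@W[:3,:3].T+W[:3,3]
def onplane(p,W,u,v,h):
    a=pt(p,W,u,v,1.0)-W[:3,3]; return W[:3,3]+a*((h-W[2,3])/a[2])
def cloud(d,p,W,m=None):
    ok=d>0
    if m is not None: ok&=m
    v,u=np.nonzero(ok); return pt(p,W,u,v,d[v,u]),u,v
E
python3 - <<'E'
from h import *
np.set_printoptions(precision=3,suppress=True)
s=ctrl.state(); print(s['time_s'],s['ee_pos'],s['tool_rot'],s['force'],s['opening'])
for c in ("scene","top"):
    im,d,p,W=cam(c); cv2.imwrite(f"pics/{c}0.png",im); print(c,W[:3,3],W[:3,2])
    for n in ("sleeve_a","rack","gauge","pin_tip","tray","carton") :
        if c=="scene" and n!="sleeve_a": continue
        for o in nets.outline_of(c,n)[:4] if n!="pin_tip" else []:
            P,u,v=cloud(d,p,W,o['pixels'])
            h=np.percentile(P[:,2],98); t=P[P[:,2]>h-.006]
            print(n,round(o['confidence'],2),np.array(o['xy']),'med',np.median(P,0),'top',h,t.mean(0),'min',P.min(0),'max',P.max(0))
        for o in nets.place_of(c,n)[:4]: print('  place',n,round(o['confidence'],2),o['xy'])
print(viewer.camera_params("wrist")['mount'])
E
```

```text
0.0 [ 0.156 -0.501  0.231] [-3.14  -0.     0.302] [-0.477 -0.859  0.42 ] 0.08520576473210738
scene [ 1.287 -0.089  1.035] [-0.597  0.083 -0.798]
sleeve_a 0.7 [291.2 234.5] med [ 0.662 -0.071  0.106] top 0.13024825456139616 [ 0.647 -0.07   0.127] min [ 0.54  -0.097 -0.005] max [ 0.673 -0.035  0.132]
sleeve_a 0.55 [434.9 267.6] med [0.79  0.238 0.093] top 0.11820964747453563 [0.777 0.244 0.115] min [ 0.683  0.218 -0.003] max [0.804 0.316 0.12 ]
  place sleeve_a 0.95 [289.4, 246.1]
  place sleeve_a 0.78 [350.7, 246.9]
  place sleeve_a 0.62 [432.3, 281.2]
top [0.446 0.006 0.838] [ 0.153  0.009 -0.988]
sleeve_a 0.85 [218.7 100.2] med [0.764 0.235 0.11 ] top 0.11673695767712812 [0.774 0.242 0.115] min [0.747 0.216 0.001] max [0.799 0.269 0.119]
sleeve_a 0.68 [364.5 156.4] med [ 0.636 -0.07   0.126] top 0.12936207511281672 [ 0.644 -0.072  0.127] min [ 0.618 -0.114  0.011] max [ 0.672 -0.046  0.131]
sleeve_a 0.59 [293.4 146.3] med [0.656 0.071 0.126] top 0.129556595783048 [0.665 0.074 0.127] min [0.639 0.048 0.014] max [0.689 0.099 0.131]
sleeve_a 0.58 [319.3 240. ] med [0.484 0.02  0.015] t
[... 492 characters left out ...]
[0.479 0.019 0.095] min [ 0.428 -0.038 -0.   ] max [0.546 0.077 0.101]
  place gauge 0.93 [319.2, 237.1]
  place pin_tip 0.64 [318.2, 234.4]
  place pin_tip 0.25 [189.3, 265.6]
tray 0.73 [460.7 269.6] med [ 0.421 -0.294  0.005] top 0.047699774819984976 [ 0.424 -0.284  0.064] min [ 0.329 -0.402 -0.004] max [ 0.516 -0.195  0.076]
  place tray 0.79 [459.4, 265.9]
  place tray 0.37 [465.1, 183.5]
carton 0.74 [184.2 266.5] med [0.412 0.308 0.007] top 0.06076057199754857 [0.412 0.298 0.059] min [ 0.294  0.209 -0.003] max [0.541 0.402 0.065]
  place carton 0.95 [190.6, 263.9]
[[ 0.001 -0.959 -0.284  0.071]
 [ 1.     0.001 -0.    -0.001]
 [ 0.    -0.284  0.959 -0.143]
 [ 0.     0.     0.     1.   ]]
```

View pics/top0.png

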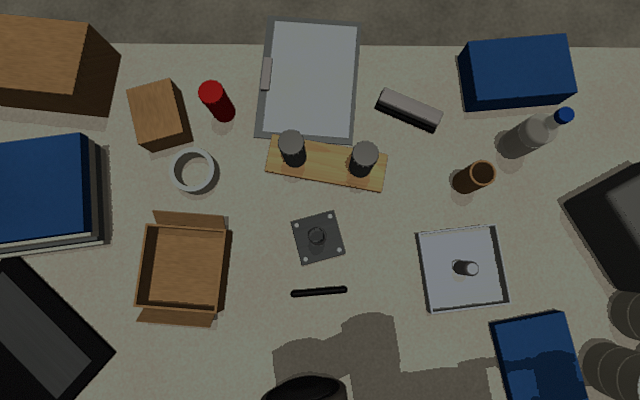

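View pics/scene0.png

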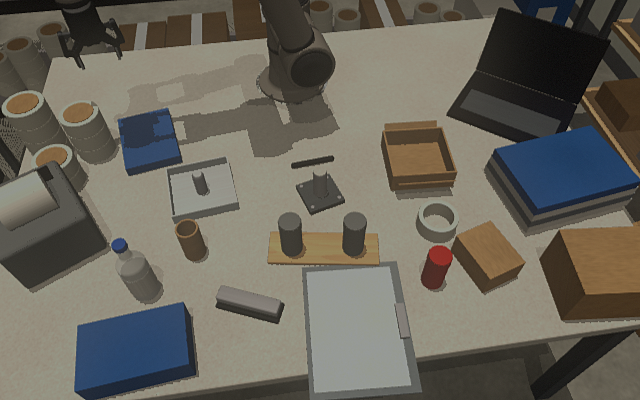

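```bash
python3 - <<'E'
from h import *
np.set_printoptions(precision=4,suppress=True)
im,d,p,W=cam("top")
P,u,v=cloud(d,p,W)
def circ(name,x,y,zl,zh,r):
    m=(np.hypot(P[:,0]-x,P[:,1]-y)<r)&(P[:,2]>zl)&(P[:,2]<zh); q=P[m]
    (c,rad)=cv2.minEnclosingCircle(q[:,:2].astype(np.float32))
    print(name,m.sum(),'mean',q.mean(0),'mid',(q.min(0)+q.max(0))/2,'circ',c,rad)
circ('A-',.644,-.071,.12,.14,.045)
circ('B+',.665,.074,.12,.14,.045)
circ('pin',.48,.019,.095,.11,.04)
circ('traypost',.424,-.295,.068,.085,.05)
m=(P[:,2]>.05)&(P[:,2]<.068)&(P[:,0]>.28)&(P[:,0]<.56)&(P[:,1]>.18)&(P[:,1]<.42)
print('carton',cv2.minAreaRect(P[m][:,:2].astype(np.float32)))
m=(P[:,2]>.022)&(P[:,2]<.04)&(P[:,0]>.28)&(P[:,0]<.56)&(P[:,1]<-.18)&(P[:,1]>-.42)
print('tray',cv2.minAreaRect(P[m][:,:2].astype(np.float32)))
m=(P[:,2]>.009)&(P[:,2]<.016)&(abs(P[:,1])<.16)&(P[:,0]>.57)&(P[:,0]<.74)
print('rack',cv2.minAreaRect(P[m][:,:2].astype(np.float32)))
E
```

```text
A- 562 mean [ 0.6432 -0.0722  0.1268] mid [ 0.6448 -0.0724  0.1258] circ (0.6444401741027832, -0.07258667051792145) 0.027249976992607117
B+ 550 mean [0.6648 0.0738 0.1267] mid [0.6657 0.0737 0.1252] circ (0.6659293174743652, 0.07387584447860718) 0.027330651879310608
pin 25 mean [0.4796 0.0185 0.098 ] mid [0.4844 0.0201 0.0983] circ (0.4843296706676483, 0.020081738010048866) 0.017023539170622826
traypost 69 mean [ 0.4241 -0.287   0.0712] mid [ 0.4236 -0.2909  0.072 ] circ (0.4234822690486908, -0.2907784879207611) 0.014789198525249958
carton ((0.41741734743118286, 0.3002893924713135), (0.1717078685760498, 0.22759747505187988), 86.30583953857422)
tray ((0.3887905478477478, -0.3103681206703186), (0.24425339698791504, 0.19954603910446167), 7.732785224914551)
rack ((0.6736918687820435, 0.0005565881729125977), (0.27030810713768005, 0.13029855489730835), 80.13253784179688)
```

The top picture shows the grey sleeves on the rack at (291,148) and (363,158), the gauge at (318,238), the tray on the right at (462,268), and the carton on the left at (185,265). The scene picture agrees. The red look-alike is at (215,100) in the top view. I'll go above the gauge first for one close look.

```bash
cat >> h.py <<'E'
def to(x,y,z,yaw=0.0):  # prints row to reach upright pose
    s=ctrl.state(); R0=R.from_euler('xyz',s['tool_rot'])
    t=R0.inv().apply(np.array([x,y,z])-s['ee_pos'])*1000
    r=(R0.inv()*R.from_euler('xyz',[np.pi,0,yaw])).as_rotvec(degrees=True)
    print('to',[x,y,z],'trans',np.round(t,1),'rot',np.round(r,2),'from',np.round(s['ee_pos'],4))
E
python3 -c "
from h import *
to(.45,.02,.26); to(.62,-.073,.26)"
```

```text
to [0.45, 0.02, 0.26] trans [ 435.6 -410.4  -28.7] rot [ 1.000e-02 -0.000e+00  1.729e+01] from [ 0.1561 -0.5013  0.2313]
to [0.62, -0.073, 0.26] trans [ 570.3 -271.   -28.7] rot [ 1.000e-02 -0.000e+00  1.729e+01] from [ 0.1561 -0.5013  0.2313]
```

```bash
python3 -m jog '[{"translation":[436,-410,-29],"delta_rot":[0,0,17.3],"jaw":85},{"translation":[436,-410,-29],"delta_rot":[0,0,17.3],"jaw":85},{"translation":[436,-410,-29],"delta_rot":[0,0,17.3],"jaw":85},{"translation":[436,-410,-29],"delta_rot":[0,0,17.3],"jaw":85},{"translation":[436,-410,-29],"delta_rot":[0,0,17.3],"jaw":85},{"translation":[436,-410,-29],"delta_rot":[0,0,17.3],"jaw":85},{"translation":[436,-410,-29],"delta_rot":[0,0,17.3],"jaw":85},{"translation":[436,-410,-29],"delta_rot":[0,0,17.3],"jaw":85},{"translation":[436,-410,-29],"delta_rot":[0,0,17.3],"jaw":85},{"translation":[436,-410,-29],"delta_rot":[0,0,17.3],"jaw":85}]'
python3 -c "
from h import *
to(.45,.02,.26); to(.62,-.073,.26)"
```

```text
time_s: 1.8
ee_pos: [0.402, -0.0653, 0.2559]
tool_rot: [3.141, -0.001, -0.0]
force: [0.4, -1.0, -0.2]
opening: 0.0851
grasp_force: 0.0
to [0.45, 0.02, 0.26] trans [ 48.  -85.3  -4.1] rot [ 0.03 -0.06 -0.01] from [ 0.402  -0.0653  0.2559]
to [0.62, -0.073, 0.26] trans [218.    7.7  -3.8] rot [ 0.03 -0.06 -0.01] from [ 0.402  -0.0653  0.2559]
```

```bash
python3 -m jog '[{"translation":[40,-80,0],"delta_rot":[0,0,0],"jaw":85},{"translation":[40,-80,0],"delta_rot":[0,0,0],"jaw":85},{"translation":[40,-80,0],"delta_rot":[0,0,0],"jaw":85},{"translation":[40,-80,0],"delta_rot":[0,0,0],"jaw":85}]'
cat >> h.py <<'E'
def fit(q): # least-squares circle
    A=np.c_[2*q[:,:2],np.ones(len(q))]; s=np.linalg.lstsq(A,(q[:,:2]**2).sum(1),rcond=None)[0]
    return s[:2],np.sqrt(s[2]+s[0]**2+s[1]**2)
def topdisc(P,x,y,zl,zh,r=.045):
    m=(np.hypot(P[:,0]-x,P[:,1]-y)<r)&(P[:,2]>zl)&(P[:,2]<zh); q=P[m]
    if len(q)<5: return print('none')
    c,rad=cv2.minEnclosingCircle(q[:,:2].astype(np.float32))
    print(len(q),'mean',np.round(q.mean(0),4),'mid',np.round((q.min(0)+q.max(0))/2,4),'circ',np.round(c,4),round(rad,4))
E
python3 - <<'E'
from h import *
np.set_printoptions(precision=4,suppress=True)
im,d,p,W=cam("wrist"); cv2.imwrite("pics/w1.png",im); print(W[:3,3],ctrl.state()['ee_pos'])
P,u,v=cloud(d,p,W)
topdisc(P,.482,.02,.092,.115)
topdisc(P,.482,.02,.03,.115)
for o in nets.place_of("wrist","pin_tip"): print(o, onplane(p,W,*o['xy'],.1))
for o in nets.place_of("wrist","gauge"): print(o, onplane(p,W,*o['xy'],0))
m=(P[:,2]>.009)&(P[:,2]<.022)&(np.hypot(P[:,0]-.482,P[:,1]-.02)<.08)
print(cv2.minAreaRect(P[m][:,:2].astype(np.float32)))
E
```

```text
time_s: 2.2
ee_pos: [0.4413, 0.0134, 0.2552]
tool_rot: [3.141, 0.001, 0.002]
force: [0.3, -0.1, 0.9]
opening: 0.0846
grasp_force: 0.0
[0.5125 0.0144 0.3978] [0.4411 0.0126 0.2553]
112 mean [0.488  0.0224 0.0961] mid [0.4828 0.0236 0.0964] circ [0.4826 0.0232] 0.0178
166 mean [0.4904 0.021  0.0874] mid [0.4826 0.0236 0.0662] circ [0.4826 0.0233] 0.0179
{'xy': [311.5, 148.5], 'confidence': 0.63} [0.4794 0.0219 0.1   ]
{'xy': [308.7, 214.0], 'confidence': 0.53} [0.4066 0.0253 0.1   ]
{'xy': [310.7, 136.0], 'confidence': 0.92} [0.4854 0.0254 0.    ]
((0.4821704626083374, 0.023418579250574112), (0.10027947276830673, 0.10038067400455475), 15.95907974243164)
```

View pics/w1.png

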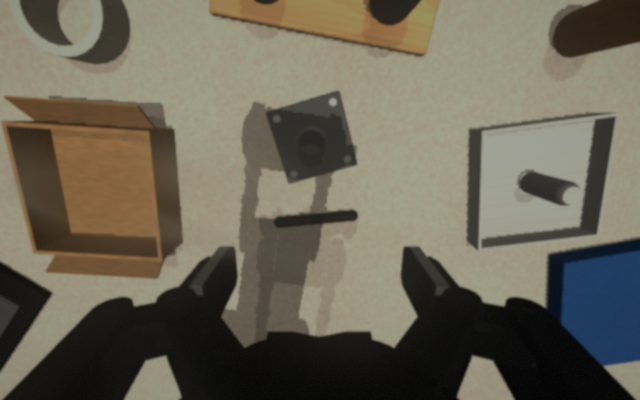

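The wrist view shows the gauge at (311,140), marker at (316,218), tray post at (545,187) and carton at (100,190). The base rectangle fits 100×100 mm, centred at (0.482, 0.0234). Next, go over the right sleeve.

```bash
python3 -m jog '[{"translation":[170,80,0],"delta_rot":[0,0,0],"jaw":85},{"translation":[170,80,0],"delta_rot":[0,0,0],"jaw":85},{"translation":[170,80,0],"delta_rot":[0,0,0],"jaw":85},{"translation":[170,80,0],"delta_rot":[0,0,0],"jaw":85},{"translation":[170,80,0],"delta_rot":[0,0,0],"jaw":85},{"translation":[170,80,0],"delta_rot":[0,0,0],"jaw":85}]'
python3 - <<'E'
from h import *
np.set_printoptions(precision=4,suppress=True)
im,d,p,W=cam("wrist"); P,u,v=cloud(d,p,W)
print(ctrl.state()['ee_pos'])
topdisc(P,.644,-.072,.12,.14)
topdisc(P,.666,.074,.12,.14)
m=(P[:,2]>.008)&(P[:,2]<.016)&(abs(P[:,1])<.16)&(P[:,0]>.6)&(P[:,0]<.71)
print(cv2.minAreaRect(P[m][:,:2].astype(np.float32)))
to(.645,-.072,.082)
E
```

```text
time_s: 2.95
ee_pos: [0.6109, -0.069, 0.2545]
tool_rot: [-3.141, 0.002, -0.003]
force: [0.1, 1.1, -0.7]
opening: 0.0848
grasp_force: 0.0
[ 0.6104 -0.0683  0.2551]
2290 mean [ 0.6436 -0.0695  0.1269] mid [ 0.6426 -0.0696  0.1251] circ [ 0.6426 -0.0695] 0.0271
2579 mean [0.6647 0.0755 0.1268] mid [0.6638 0.077  0.1248] circ [0.6636 0.0772] 0.0273
((0.6518338322639465, 0.007211416959762573), (0.2698552906513214, 0.08996434509754181), 80.29217529296875)
to [0.645, -0.072, 0.082] trans [ 34.8   3.7 173.1] rot [-0.02  0.07 -0.12] from [ 0.6104 -0.0683  0.2551]
```

```bash
python3 -m jog '[{"translation":[32,1,50],"delta_rot":[0,0,0],"jaw":85},{"translation":[32,1,90],"delta_rot":[0,0,0],"jaw":85},{"translation":[32,1,130],"delta_rot":[0,0,0],"jaw":85},{"translation":[32,1,170],"delta_rot":[0,0,0],"jaw":85},{"translation":[32,1,172],"delta_rot":[0,0,0],"jaw":85},{"translation":[32,1,172],"delta_rot":[0,0,0],"jaw":40},{"translation":[32,1,172],"delta_rot":[0,0,0],"jaw":40},{"translation":[32,1,172],"delta_rot":[0,0,0],"jaw":40},{"translation":[32,1,172],"delta_rot":[0,0,0],"jaw":40},{"translation":[32,1,172],"delta_rot":[0,0,0],"jaw":40}]' 40
```

```text
time_s: 4.0
ee_pos: [0.645, -0.0689, 0.0871]
tool_rot: [3.14, -0.006, -0.0]
force: [-0.9, -0.6, 7.1]
opening: 0.051
grasp_force: 41.4
```

```bash
python3 -m jog '[{"translation":[0,0,-20],"delta_rot":[0,0,0],"jaw":40},{"translation":[0,0,-50],"delta_rot":[0,0,0],"jaw":40},{"translation":[0,0,-90],"delta_rot":[0,0,0],"jaw":40},{"translation":[0,0,-130],"delta_rot":[0,0,0],"jaw":40},{"translation":[0,0,-150],"delta_rot":[0,0,0],"jaw":40},{"translation":[0,0,-150],"delta_rot":[0,0,0],"jaw":40},{"translation":[0,0,-150],"delta_rot":[0,0,0],"jaw":40}]'
python3 -c "
from h import *
to(.482,.0235,.23)"
```

```text
time_s: 4.7
ee_pos: [0.643, -0.0682, 0.2335]
tool_rot: [3.141, -0.0, -0.0]
force: [0.1, -0.1, -2.0]
opening: 0.0514
grasp_force: 42.3
to [0.482, 0.0235, 0.23] trans [-161.   -91.6    3.4] rot [ 0.01 -0.02 -0.01] from [ 0.643  -0.0682  0.2335]
```

```bash
python3 -m jog '[{"translation":[-161,-92,0],"delta_rot":[0,0,0],"jaw":40},{"translation":[-161,-92,0],"delta_rot":[0,0,0],"jaw":40},{"translation":[-161,-92,0],"delta_rot":[0,0,0],"jaw":40},{"translation":[-161,-92,0],"delta_rot":[0,0,0],"jaw":40},{"translation":[-161,-92,0],"delta_rot":[0,0,0],"jaw":40},{"translation":[-161,-92,0],"delta_rot":[0,0,0],"jaw":40},{"translation":[-161,-92,0],"delta_rot":[0,0,0],"jaw":40},{"translation":[-161,-92,0],"delta_rot":[0,0,0],"jaw":40}]'
python3 - <<'E'
from h import *
np.set_printoptions(precision=4,suppress=True)
print(ctrl.state()['ee_pos'])
for c in ("wrist","scene","top"):
    im,d,p,W=cam(c); P,u,v=cloud(d,p,W)
    if c!="top": cv2.imwrite(f"pics/{c}2.png",im)
    topdisc(P,.482,.0235,.24,.28); 
    # side surface of the sleeve
    m=(np.hypot(P[:,0]-.482,P[:,1]-.0235)<.035)&(P[:,2]>.165)&(P[:,2]<.2); print(c,'sleeve side',m.sum(), fit(P[m]) if m.sum()>20 else '', P[m].min(0) if m.any() else '')
    m=(np.hypot(P[:,0]-.482,P[:,1]-.0235)<.03)&(P[:,2]>.03)&(P[:,2]<.09); print(c,'pin side',m.sum(), fit(P[m]) if m.sum()>20 else '')
E
```

```text
time_s: 5.5
ee_pos: [0.483, 0.0232, 0.2327]
tool_rot: [3.142, 0.001, -0.001]
force: [0.6, 0.2, -1.4]
opening: 0.051
grasp_force: 42.3
[0.483  0.0232 0.2327]
14414 mean [0.4886 0.024  0.269 ] mid [0.4842 0.0235 0.26  ] circ [0.4884 0.0235] 0.0444
wrist sleeve side 684 (array([0.481, 0.023]), np.float64(0.025738477578063832)) [ 0.4891 -0.0019  0.165 ]
wrist pin side 242 (array([0.4824, 0.0232]), np.float64(0.017694076497872184))
658 mean [0.4934 0.0234 0.2647] mid [0.4858 0.0226 0.26  ] circ [0.4892 0.0226] 0.0427
scene sleeve side 209 (array([0.4847, 0.0227]), np.float64(0.024385219885322492)) [ 0.4868 -0.0024  0.1651]
scene pin side 207 (array([0.4864, 0.0225]), np.float64(0.01638703199515514))
none
top sleeve side 0  
top pin side 0
```

View pics/wrist2.png

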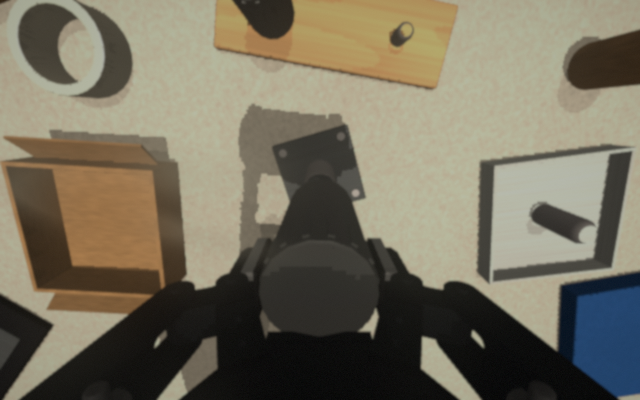

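View pics/scene2.png

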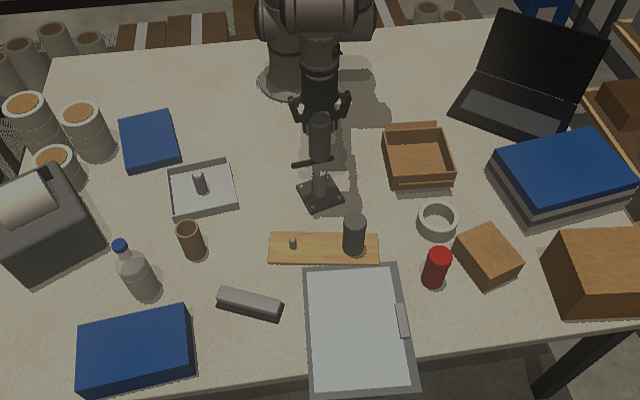

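The held sleeve (wrist view, closed top at (320,290)) is about 1.5 mm short of the pin (318,170) in x. The scene view agrees, so I'll correct and descend.

```bash
python3 -m jog '[{"translation":[1.5,0,25],"delta_rot":[0,0,0],"jaw":40},{"translation":[1.5,0,45],"delta_rot":[0,0,0],"jaw":40},{"translation":[1.5,0,50],"delta_rot":[0,0,0],"jaw":40},{"translation":[1.5,0,54],"delta_rot":[0,0,0],"jaw":40},{"translation":[1.5,0,58],"delta_rot":[0,0,0],"jaw":40},{"translation":[1.5,0,62],"delta_rot":[0,0,0],"jaw":40},{"translation":[1.5,0,66],"delta_rot":[0,0,0],"jaw":40},{"translation":[1.5,0,70],"delta_rot":[0,0,0],"jaw":40},{"translation":[1.5,0,70],"delta_rot":[0,0,0],"jaw":40}]'
```

```text
time_s: 6.55
ee_pos: [0.4839, 0.0237, 0.1631]
tool_rot: [3.141, -0.0, -0.0]
force: [1.6, -0.7, -2.2]
opening: 0.0514
grasp_force: 42.2
```

```bash
python3 -m jog '[{"translation":[0,0,6],"delta_rot":[0,0,0],"jaw":40},{"translation":[0,0,12],"delta_rot":[0,0,0],"jaw":40},{"translation":[0,0,18],"delta_rot":[0,0,0],"jaw":40},{"translation":[0,0,22],"delta_rot":[0,0,0],"jaw":40},{"translation":[0,0,25],"delta_rot":[0,0,0],"jaw":40},{"translation":[0,0,28],"delta_rot":[0,0,0],"jaw":40},{"translation":[0,0,31],"delta_rot":[0,0,0],"jaw":40},{"translation":[0,0,34],"delta_rot":[0,0,0],"jaw":40},{"translation":[0,0,37],"delta_rot":[0,0,0],"jaw":40},{"translation":[0,0,37],"delta_rot":[0,0,0],"jaw":40}]'
```

```text
time_s: 7.55
ee_pos: [0.4862, 0.0229, 0.1324]
tool_rot: [3.139, -0.009, 0.001]
force: [-11.9, -3.0, 46.5]
opening: 0.051
grasp_force: 43.8
```

```bash
python3 -m jog '[{"translation":[0,0,-5],"delta_rot":[0,0,0],"jaw":40},{"translation":[0,0,-8],"delta_rot":[0,0,0],"jaw":40},{"translation":[0,0,-8],"delta_rot":[0,0,0],"jaw":40},{"translation":[0,0,-8],"delta_rot":[0,0,0],"jaw":70},{"translation":[0,0,-8],"delta_rot":[0,0,0],"jaw":70},{"translation":[0,0,-8],"delta_rot":[0,0,0],"jaw":70},{"translation":[0,0,-8],"delta_rot":[0,0,0],"jaw":70},{"translation":[0,0,-8],"delta_rot":[0,0,0],"jaw":70}]'
python3 - <<'E'
from h import *
np.set_printoptions(precision=4,suppress=True)
for c in ("wrist","scene"):
    im,d,p,W=cam(c); P,u,v=cloud(d,p,W)
    cv2.imwrite(f"pics/{c}3.png",im)
    for z in np.arange(.02,.2,.01):
        m=(np.hypot(P[:,0]-.483,P[:,1]-.0235)<.03)&(P[:,2]>z)&(P[:,2]<z+.01)
        if m.any(): print(c,round(z,3),m.sum(),P[m].max(0))
E
```

```text
time_s: 8.35
ee_pos: [0.4836, 0.0239, 0.1343]
tool_rot: [-3.142, 0.001, -0.0]
force: [-0.5, 0.5, 0.1]
opening: 0.0698
grasp_force: 0.0
wrist 0.02 16 [0.5004 0.0309 0.0253]
wrist 0.06 111 [0.5084 0.0474 0.0699]
wrist 0.07 164 [0.5087 0.0473 0.08  ]
wrist 0.08 193 [0.5085 0.0472 0.0899]
wrist 0.09 226 [0.5085 0.047  0.1   ]
wrist 0.1 256 [0.5087 0.047  0.11  ]
wrist 0.11 311 [0.5086 0.0473 0.1199]
wrist 0.12 372 [0.5089 0.0472 0.13  ]
wrist 0.13 433 [0.5088 0.0471 0.14  ]
wrist 0.14 474 [0.5087 0.0458 0.15  ]
wrist 0.15 640 [0.5097 0.0494 0.16  ]
wrist 0.16 912 [0.5099 0.0501 0.17  ]
wrist 0.17 10176 [0.5101 0.0499 0.1773]
scene 0.02 33 [0.5053 0.039  0.03  ]
scene 0.03 34 [0.5038 0.0389 0.0398]
scene 0.04 27 [0.5043 0.0356 0.0497]
scene 0.05 7 [0.5085 0.0368 0.0597]
scene 0.06 36 [0.5119 0.0461 0.0699]
scene 0.07 50 [0.512  0.0459 0.0798]
scene 0.08 51 [0.5118 0.0455 0.0899]
scene 0.09 48 [0.5123 0.0459 0.1   ]
scene 0.1 51 [0.5126 0.0453 0.11  ]
scene 0.11 51 [0.5117 0.0454 0.1198]
scene 0.12 54 [0.5113 0.0452 0.1295]
scene 0.13 54 [0.5124 0.0448 0.1399]
scene 0.14 58 [0.512  0.0447 0.1499]
scene 0.15 51 [0.5124 0.0481 0.1599]
scene 0.16 61 [0.5126 0.048  0.17  ]
scene 0.17 285 [0.5118 0.0494 0.1791]
```

Let go, the sleeve stays up (bottom ≈ 0.060 m, top ≈ 0.175 m), so it is blocked and goes in the carton.

```bash
python3 -m jog '[{"translation":[0,0,0],"delta_rot":[0,0,0],"jaw":40},{"translation":[0,0,0],"delta_rot":[0,0,0],"jaw":40},{"translation":[0,0,0],"delta_rot":[0,0,0],"jaw":40},{"translation":[0,0,0],"delta_rot":[0,0,0],"jaw":40},{"translation":[0,0,-20],"delta_rot":[0,0,0],"jaw":40},{"translation":[0,0,-50],"delta_rot":[0,0,0],"jaw":40},{"translation":[0,0,-85],"delta_rot":[0,0,0],"jaw":40},{"translation":[0,0,-90],"delta_rot":[0,0,0],"jaw":40},{"translation":[0,0,-90],"delta_rot":[0,0,0],"jaw":40}]'
python3 -m jog '[{"translation":[-68,-280,0],"delta_rot":[0,0,0],"jaw":40},{"translation":[-68,-280,0],"delta_rot":[0,0,0],"jaw":40},{"translation":[-68,-280,0],"delta_rot":[0,0,0],"jaw":40},{"translation":[-68,-280,0],"delta_rot":[0,0,0],"jaw":40},{"translation":[-68,-280,0],"delta_rot":[0,0,0],"jaw":40},{"translation":[-68,-280,0],"delta_rot":[0,0,0],"jaw":40},{"translation":[-68,-280,0],"delta_rot":[0,0,0],"jaw":40},{"translation":[-68,-280,0],"delta_rot":[0,0,0],"jaw":40},{"translation":[-68,-280,0],"delta_rot":[0,0,0],"jaw":40},{"translation":[-68,-280,0],"delta_rot":[0,0,0],"jaw":40}]'
python3 - <<'E'
from h import *
np.set_printoptions(precision=4,suppress=True)
im,d,p,W=cam("wrist"); P,u,v=cloud(d,p,W); cv2.imwrite("pics/wrist4.png",im)
m=(P[:,2]<.009)&(P[:,2]>.002)&(abs(P[:,0]-.415)<.1)&(abs(P[:,1]-.303)<.1)
q=P[m]; print(ctrl.state()['ee_pos'],m.sum(),np.percentile(q,[2,98],axis=0))
m=(np.hypot(P[:,0]-.415,P[:,1]-.303)<.035)&(P[:,2]>.1)&(P[:,2]<.2); print(P[m].min(0),P[m].max(0))
E
```

```text
time_s: 9.35
ee_pos: [0.4841, 0.0238, 0.2248]
tool_rot: [3.142, -0.002, -0.0]
force: [0.4, 0.1, -2.4]
opening: 0.051
grasp_force: 42.9
time_s: 10.35
ee_pos: [0.4161, 0.3026, 0.2238]
tool_rot: [3.141, 0.001, -0.002]
force: [-0.1, 1.1, -2.1]
opening: 0.0509
grasp_force: 43.1
[0.4162 0.3027 0.2241] 11850 [[0.3451 0.2249 0.0036]
 [0.4939 0.3818 0.0068]]
[0.4226 0.2774 0.1504] [0.441  0.3265 0.2   ]
```

View pics/wrist4.png

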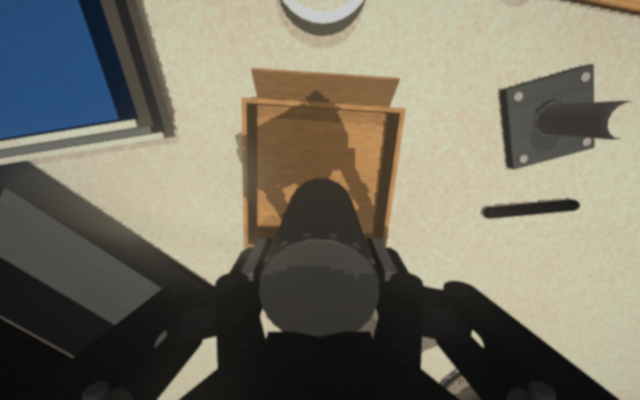

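The sleeve hangs over the middle of the carton (carton spans columns 245–405, sleeve at (320,230)). Lower it.

```bash
python3 -m jog '[{"translation":[2,0,40],"delta_rot":[0,0,0],"jaw":40},{"translation":[2,0,80],"delta_rot":[0,0,0],"jaw":40},{"translation":[2,0,115],"delta_rot":[0,0,0],"jaw":40},{"translation":[2,0,130],"delta_rot":[0,0,0],"jaw":40},{"translation":[2,0,136],"delta_rot":[0,0,0],"jaw":40},{"translation":[2,0,140],"delta_rot":[0,0,0],"jaw":40},{"translation":[2,0,143],"delta_rot":[0,0,0],"jaw":40},{"translation":[2,0,145],"delta_rot":[0,0,0],"jaw":40},{"translation":[2,0,145],"delta_rot":[0,0,0],"jaw":40}]'
```

```text
time_s: 11.3
ee_pos: [0.4182, 0.3039, 0.0799]
tool_rot: [-3.141, -0.001, -0.0]
force: [0.2, 0.7, -1.9]
opening: 0.0511
grasp_force: 43.1
```

Not yet touching (the force is still just the sleeve's weight), so lower it a little more, then release.

```bash
python3 -m jog '[{"translation":[0,0,1],"delta_rot":[0,0,0],"jaw":40},{"translation":[0,0,2],"delta_rot":[0,0,0],"jaw":40},{"translation":[0,0,3],"delta_rot":[0,0,0],"jaw":40},{"translation":[0,0,3],"delta_rot":[0,0,0],"jaw":40}]'
```

```text
time_s: 11.7
ee_pos: [0.4189, 0.3038, 0.0796]
tool_rot: [-3.141, -0.004, 0.0]
force: [-3.6, -4.7, 23.3]
opening: 0.0511
grasp_force: 45.2
```

```bash
python3 -m jog '[{"translation":[0,0,-2],"delta_rot":[0,0,0],"jaw":40},{"translation":[0,0,-2],"delta_rot":[0,0,0],"jaw":80},{"translation":[0,0,-2],"delta_rot":[0,0,0],"jaw":80},{"translation":[0,0,-2],"delta_rot":[0,0,0],"jaw":80},{"translation":[0,0,-2],"delta_rot":[0,0,0],"jaw":80},{"translation":[0,0,-20],"delta_rot":[0,0,0],"jaw":80},{"translation":[0,0,-60],"delta_rot":[0,0,0],"jaw":80},{"translation":[0,0,-110],"delta_rot":[0,0,0],"jaw":80},{"translation":[0,0,-160],"delta_rot":[0,0,0],"jaw":80},{"translation":[0,0,-170],"delta_rot":[0,0,0],"jaw":80}]'
python3 - <<'E'
from h import *
np.set_printoptions(precision=4,suppress=True)
im,d,p,W=cam("wrist"); P,u,v=cloud(d,p,W)
topdisc(P,.419,.303,.1,.14)
to(.63,.0765,.25)
E
```

```text
time_s: 12.7
ee_pos: [0.42, 0.305, 0.2523]
tool_rot: [-3.137, -0.009, -0.0]
force: [-0.2, 1.0, -0.3]
opening: 0.0798
grasp_force: 0.0
2114 mean [0.4193 0.3036 0.1193] mid [0.4172 0.3038 0.1115] circ [0.4171 0.3038] 0.0273
to [0.63, 0.0765, 0.25] trans [210.3 228.3   1.9] rot [-0.23 -0.45 -0.  ] from [0.4196 0.3048 0.2511]
```

The sleeve stands in the carton with its top at 0.12 m. Now the other sleeve.

```bash
python3 -m jog '[{"translation":[210,228,0],"delta_rot":[0,0,0],"jaw":85},{"translation":[210,228,0],"delta_rot":[0,0,0],"jaw":85},{"translation":[210,228,0],"delta_rot":[0,0,0],"jaw":85},{"translation":[210,228,0],"delta_rot":[0,0,0],"jaw":85},{"translation":[210,228,0],"delta_rot":[0,0,0],"jaw":85},{"translation":[210,228,0],"delta_rot":[0,0,0],"jaw":85},{"translation":[210,228,0],"delta_rot":[0,0,0],"jaw":85},{"translation":[210,228,0],"delta_rot":[0,0,0],"jaw":85},{"translation":[210,228,0],"delta_rot":[0,0,0],"jaw":85},{"translation":[210,228,0],"delta_rot":[0,0,0],"jaw":85}]'
python3 - <<'E'
from h import *
np.set_printoptions(precision=4,suppress=True)
im,d,p,W=cam("wrist"); P,u,v=cloud(d,p,W)
topdisc(P,.664,.0765,.12,.14); to(.664,.0765,.085)
E
```

```text
time_s: 13.75
ee_pos: [0.6268, 0.0773, 0.2462]
tool_rot: [-3.141, 0.001, 0.002]
force: [-0.4, 0.3, -0.6]
opening: 0.085
grasp_force: 0.0
2463 mean [0.6648 0.0774 0.1269] mid [0.6641 0.0776 0.1248] circ [0.664  0.0774] 0.0271
to [0.664, 0.0765, 0.085] trans [ 37.1   0.9 161.5] rot [-0.01  0.02  0.11] from [0.627  0.0773 0.2466]
```

```bash
python3 -m jog '[{"translation":[37,0,45],"delta_rot":[0,0,0],"jaw":85},{"translation":[37,0,85],"delta_rot":[0,0,0],"jaw":85},{"translation":[37,0,125],"delta_rot":[0,0,0],"jaw":85},{"translation":[37,0,155],"delta_rot":[0,0,0],"jaw":85},{"translation":[37,0,159],"delta_rot":[0,0,0],"jaw":85},{"translation":[37,0,159],"delta_rot":[0,0,0],"jaw":40},{"translation":[37,0,159],"delta_rot":[0,0,0],"jaw":40},{"translation":[37,0,159],"delta_rot":[0,0,0],"jaw":40},{"translation":[37,0,159],"delta_rot":[0,0,0],"jaw":40},{"translation":[37,0,159],"delta_rot":[0,0,0],"jaw":40}]' 40
python3 -m jog '[{"translation":[0,0,-20],"delta_rot":[0,0,0],"jaw":40},{"translation":[0,0,-50],"delta_rot":[0,0,0],"jaw":40},{"translation":[0,0,-90],"delta_rot":[0,0,0],"jaw":40},{"translation":[0,0,-130],"delta_rot":[0,0,0],"jaw":40},{"translation":[0,0,-147],"delta_rot":[0,0,0],"jaw":40},{"translation":[0,0,-147],"delta_rot":[0,0,0],"jaw":40},{"translation":[0,0,-147],"delta_rot":[0,0,0],"jaw":40}]'
python3 -c "
from h import *
to(.4837,.0235,.2327)"
```

```text
time_s: 14.8
ee_pos: [0.6664, 0.0761, 0.0905]
tool_rot: [-3.141, -0.005, -0.0]
force: [-0.2, 1.9, 6.8]
opening: 0.051
grasp_force: 42.5
time_s: 15.5
ee_pos: [0.6644, 0.0756, 0.2339]
tool_rot: [3.141, 0.001, -0.0]
force: [-0.0, -0.4, -2.3]
opening: 0.0511
grasp_force: 42.4
to [0.4837, 0.0235, 0.2327] trans [-180.7   52.2    1.4] rot [ 0.01  0.03 -0.01] from [0.6644 0.0756 0.2339]
```

```bash
python3 -m jog '[{"translation":[-181,52,0],"delta_rot":[0,0,0],"jaw":40},{"translation":[-181,52,0],"delta_rot":[0,0,0],"jaw":40},{"translation":[-181,52,0],"delta_rot":[0,0,0],"jaw":40},{"translation":[-181,52,0],"delta_rot":[0,0,0],"jaw":40},{"translation":[-181,52,0],"delta_rot":[0,0,0],"jaw":40},{"translation":[-181,52,0],"delta_rot":[0,0,0],"jaw":40},{"translation":[-181,52,0],"delta_rot":[0,0,0],"jaw":40},{"translation":[-181,52,0],"delta_rot":[0,0,0],"jaw":40},{"translation":[-181,52,0],"delta_rot":[0,0,0],"jaw":40}]'
python3 - <<'E'
from h import *
np.set_printoptions(precision=4,suppress=True)
print(ctrl.state()['ee_pos'])
for c in ("wrist","scene"):
    im,d,p,W=cam(c); P,u,v=cloud(d,p,W)
    for lo,hi in ((.165,.19),(.03,.09)):
        m=(np.hypot(P[:,0]-.482,P[:,1]-.0235)<.035)&(P[:,2]>lo)&(P[:,2]<hi); print(c,lo,m.sum(), fit(P[m]))
E
```

```text
time_s: 16.4
ee_pos: [0.4845, 0.0239, 0.2339]
tool_rot: [-3.142, 0.001, 0.0]
force: [-0.1, -0.5, -1.4]
opening: 0.0514
grasp_force: 42.3
[0.4845 0.0239 0.2339]
wrist 0.165 441 (array([0.4824, 0.025 ]), np.float64(0.025671043104435323))
wrist 0.03 247 (array([0.4824, 0.0232]), np.float64(0.017718680464117776))
scene 0.165 155 (array([0.4858, 0.0246]), np.float64(0.024480340911734632))
scene 0.03 206 (array([0.4863, 0.0226]), np.float64(0.01640430424329821))
```

Both cameras put the sleeve about 1.7 mm too far in +y. Correct that and descend.

```bash
python3 -m jog '[{"translation":[0,1.5,25],"delta_rot":[0,0,0],"jaw":40},{"translation":[0,1.5,42],"delta_rot":[0,0,0],"jaw":40},{"translation":[0,1.5,48],"delta_rot":[0,0,0],"jaw":40},{"translation":[0,1.5,52],"delta_rot":[0,0,0],"jaw":40},{"translation":[0,1.5,56],"delta_rot":[0,0,0],"jaw":40},{"translation":[0,1.5,60],"delta_rot":[0,0,0],"jaw":40},{"translation":[0,1.5,64],"delta_rot":[0,0,0],"jaw":40},{"translation":[0,1.5,68],"delta_rot":[0,0,0],"jaw":40},{"translation":[0,1.5,70],"delta_rot":[0,0,0],"jaw":40},{"translation":[0,1.5,70],"delta_rot":[0,0,0],"jaw":40}]'
```

```text
time_s: 17.5
ee_pos: [0.484, 0.0221, 0.1643]
tool_rot: [3.141, -0.0, -0.0]
force: [1.4, 0.6, -3.5]
opening: 0.0508
grasp_force: 42.3
```

```bash
python3 -m jog '[{"translation":[0,0,5],"delta_rot":[0,0,0],"jaw":40},{"translation":[0,0,10],"delta_rot":[0,0,0],"jaw":40},{"translation":[0,0,15],"delta_rot":[0,0,0],"jaw":40},{"translation":[0,0,20],"delta_rot":[0,0,0],"jaw":40},{"translation":[0,0,24],"delta_rot":[0,0,0],"jaw":40},{"translation":[0,0,28],"delta_rot":[0,0,0],"jaw":40},{"translation":[0,0,32],"delta_rot":[0,0,0],"jaw":40},{"translation":[0,0,36],"delta_rot":[0,0,0],"jaw":40},{"translation":[0,0,40],"delta_rot":[0,0,0],"jaw":40},{"translation":[0,0,40],"delta_rot":[0,0,0],"jaw":40}]'
```

```text
time_s: 18.5
ee_pos: [0.4839, 0.0222, 0.1239]
tool_rot: [3.141, 0.0, -0.0]
force: [1.9, -1.3, -4.5]
opening: 0.0511
grasp_force: 42.3
```

```bash
python3 -m jog '[{"translation":[0,0,6],"delta_rot":[0,0,0],"jaw":40},{"translation":[0,0,12],"delta_rot":[0,0,0],"jaw":40},{"translation":[0,0,18],"delta_rot":[0,0,0],"jaw":40},{"translation":[0,0,23],"delta_rot":[0,0,0],"jaw":40},{"translation":[0,0,26],"delta_rot":[0,0,0],"jaw":40},{"translation":[0,0,28],"delta_rot":[0,0,0],"jaw":40},{"translation":[0,0,29],"delta_rot":[0,0,0],"jaw":40},{"translation":[0,0,30],"delta_rot":[0,0,0],"jaw":40},{"translation":[0,0,31],"delta_rot":[0,0,0],"jaw":40},{"translation":[0,0,31],"delta_rot":[0,0,0],"jaw":40}]'
```

```text
time_s: 19.5
ee_pos: [0.484, 0.0222, 0.0935]
tool_rot: [3.141, -0.001, -0.0]
force: [2.6, -1.6, -1.5]
opening: 0.0513
grasp_force: 42.6
```

```bash
python3 -m jog '[{"translation":[0,0,0],"delta_rot":[0,0,0],"jaw":70},{"translation":[0,0,0],"delta_rot":[0,0,0],"jaw":70},{"translation":[0,0,0],"delta_rot":[0,0,0],"jaw":70},{"translation":[0,0,0],"delta_rot":[0,0,0],"jaw":70}]'
python3 - <<'E'
from h import *
np.set_printoptions(precision=4,suppress=True)
im,d,p,W=cam("wrist"); P,u,v=cloud(d,p,W)
m=(np.hypot(P[:,0]-.484,P[:,1]-.0225)<.012); print('top z',np.median(P[m],0))
m=(P[:,2]>.068)&(P[:,2]<.08)&(np.hypot(P[:,0]-.424,P[:,1]+.29)<.05); print('traypost top',m.sum(),P[m].mean(0))
m=(P[:,2]>.025)&(P[:,2]<.06)&(np.hypot(P[:,0]-.424,P[:,1]+.29)<.05); print('traypost side',m.sum(),fit(P[m]))
E
```

```text
time_s: 19.9
ee_pos: [0.4835, 0.0224, 0.0933]
tool_rot: [-3.142, 0.001, -0.0]
force: [-0.2, -0.7, 0.4]
opening: 0.07
grasp_force: 0.0
top z [0.4929 0.0225 0.1738]
traypost top 0 [nan nan nan]
traypost side 0 (array([0., 0.]), np.float64(0.0))<stdin>:5: RuntimeWarning: Mean of empty slice.
  ret = um.true_divide(
```

```bash
python3 - <<'E'
from h import *
np.set_printoptions(precision=4,suppress=True)
for c in ("wrist","scene"):
    im,d,p,W=cam(c); P,u,v=cloud(d,p,W)
    for z in np.arange(.01,.15,.01):
        m=(np.hypot(P[:,0]-.4835,P[:,1]-.0225)<.029)&(P[:,2]>z)&(P[:,2]<z+.01)
        if m.any(): print(c,round(z,3),m.sum(),P[m].max(0))
E
```

```text
wrist 0.01 556 [0.5124 0.0509 0.0199]
wrist 0.02 147 [0.5085 0.0475 0.0299]
wrist 0.03 170 [0.5086 0.0479 0.04  ]
wrist 0.04 195 [0.5084 0.0475 0.0499]
wrist 0.05 224 [0.5086 0.0477 0.06  ]
wrist 0.06 266 [0.5085 0.0479 0.07  ]
wrist 0.07 313 [0.5085 0.0476 0.08  ]
wrist 0.08 372 [0.5087 0.0477 0.09  ]
wrist 0.09 437 [0.5087 0.0476 0.1   ]
wrist 0.1 452 [0.5098 0.0466 0.11  ]
wrist 0.11 735 [0.5098 0.0495 0.12  ]
wrist 0.12 5930 [0.5099 0.05   0.13  ]
wrist 0.13 4471 [0.5088 0.0481 0.132 ]
scene 0.01 57 [0.512  0.0508 0.0197]
scene 0.02 45 [0.5111 0.0466 0.03  ]
scene 0.03 41 [0.5123 0.0465 0.0398]
scene 0.04 45 [0.511  0.0464 0.0496]
scene 0.05 52 [0.512  0.046  0.0596]
scene 0.06 46 [0.5116 0.0461 0.0699]
scene 0.07 48 [0.5108 0.0459 0.0798]
scene 0.08 45 [0.5116 0.0455 0.0897]
scene 0.09 55 [0.5123 0.0455 0.0995]
scene 0.1 45 [0.5124 0.049  0.1099]
scene 0.11 44 [0.5115 0.0487 0.1196]
scene 0.12 162 [0.512  0.0492 0.13  ]
scene 0.13 149 [0.5089 0.0485 0.1352]
```

Home: the sleeve's top is at 0.130 m and its wall reaches down to the plate. It is good, so regrasp it and go to the tray.

```bash
python3 -m jog '[{"translation":[0,0,0],"delta_rot":[0,0,0],"jaw":40},{"translation":[0,0,0],"delta_rot":[0,0,0],"jaw":40},{"translation":[0,0,0],"delta_rot":[0,0,0],"jaw":40},{"translation":[0,0,0],"delta_rot":[0,0,0],"jaw":40},{"translation":[0,0,-20],"delta_rot":[0,0,0],"jaw":40},{"translation":[0,0,-50],"delta_rot":[0,0,0],"jaw":40},{"translation":[0,0,-90],"delta_rot":[0,0,0],"jaw":40},{"translation":[0,0,-130],"delta_rot":[0,0,0],"jaw":40},{"translation":[0,0,-130],"delta_rot":[0,0,0],"jaw":40},{"translation":[0,0,-130],"delta_rot":[0,0,0],"jaw":40}]'
python3 -m jog '[{"translation":[-61,310,0],"delta_rot":[0,0,0],"jaw":40},{"translation":[-61,310,0],"delta_rot":[0,0,0],"jaw":40},{"translation":[-61,310,0],"delta_rot":[0,0,0],"jaw":40},{"translation":[-61,310,0],"delta_rot":[0,0,0],"jaw":40},{"translation":[-61,310,0],"delta_rot":[0,0,0],"jaw":40},{"translation":[-61,310,0],"delta_rot":[0,0,0],"jaw":40},{"translation":[-61,310,0],"delta_rot":[0,0,0],"jaw":40},{"translation":[-61,310,0],"delta_rot":[0,0,0],"jaw":40},{"translation":[-61,310,0],"delta_rot":[0,0,0],"jaw":40},{"translation":[-61,310,0],"delta_rot":[0,0,0],"jaw":40}]'
python3 - <<'E'
from h import *
np.set_printoptions(precision=4,suppress=True)
print(ctrl.state()['ee_pos'])
for c in ("wrist","scene"):
    im,d,p,W=cam(c); P,u,v=cloud(d,p,W)
    if c=="wrist": cv2.imwrite("pics/wrist5.png",im)
    for lo,hi in ((.155,.18),(.012,.062)):
        m=(np.hypot(P[:,0]-.423,P[:,1]+.288)<.037)&(P[:,2]>lo)&(P[:,2]<hi); print(c,lo,m.sum(), fit(P[m]),P[m].max(0))
E
```

```text
time_s: 21.05
ee_pos: [0.4836, 0.0222, 0.2233]
tool_rot: [3.141, -0.0, -0.0]
force: [-0.4, -0.6, -1.6]
opening: 0.0509
grasp_force: 44.4
time_s: 22.05
ee_pos: [0.4229, -0.286, 0.2227]
tool_rot: [-3.14, 0.001, 0.001]
force: [-0.3, -0.3, -1.3]
opening: 0.0513
grasp_force: 44.4
[ 0.4229 -0.286   0.2227]
wrist 0.155 442 (array([ 0.4216, -0.285 ]), np.float64(0.02568879198077884)) [ 0.4476 -0.2605  0.18  ]
wrist 0.012 170 (array([ 0.4218, -0.2883]), np.float64(0.015151326511015478)) [ 0.4373 -0.273   0.0618]
scene 0.155 165 (array([ 0.4252, -0.2852]), np.float64(0.02436055136008946)) [ 0.4516 -0.2591  0.1798]
scene 0.012 147 (array([ 0.426 , -0.2882]), np.float64(0.01376304133883133)) [ 0.4418 -0.2727  0.0618]
```

View pics/wrist5.png

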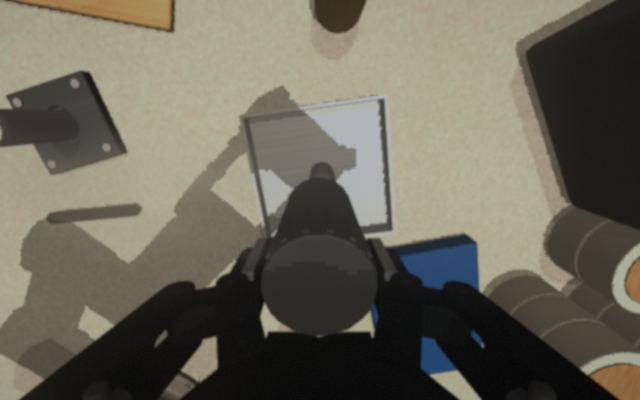

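The wrist view shows the sleeve above the tray post (322,172), about 3 mm off in y. Correct and lower.

```bash
python3 -m jog '[{"translation":[0.5,3,35],"delta_rot":[0,0,0],"jaw":40},{"translation":[0.5,3,58],"delta_rot":[0,0,0],"jaw":40},{"translation":[0.5,3,66],"delta_rot":[0,0,0],"jaw":40},{"translation":[0.5,3,74],"delta_rot":[0,0,0],"jaw":40},{"translation":[0.5,3,82],"delta_rot":[0,0,0],"jaw":40},{"translation":[0.5,3,90],"delta_rot":[0,0,0],"jaw":40},{"translation":[0.5,3,98],"delta_rot":[0,0,0],"jaw":40},{"translation":[0.5,3,98],"delta_rot":[0,0,0],"jaw":40}]'
```

```text
time_s: 22.95
ee_pos: [0.4229, -0.2904, 0.1246]
tool_rot: [-3.141, 0.001, -0.0]
force: [-0.7, -0.1, -2.2]
opening: 0.0508
grasp_force: 44.3
```

```bash
python3 -m jog '[{"translation":[0,-1,10],"delta_rot":[0,0,0],"jaw":40},{"translation":[0,-1,20],"delta_rot":[0,0,0],"jaw":40},{"translation":[0,-1,30],"delta_rot":[0,0,0],"jaw":40},{"translation":[0,-1,36],"delta_rot":[0,0,0],"jaw":40},{"translation":[0,-1,39],"delta_rot":[0,0,0],"jaw":40},{"translation":[0,-1,41],"delta_rot":[0,0,0],"jaw":40},{"translation":[0,-1,42],"delta_rot":[0,0,0],"jaw":40},{"translation":[0,-1,42],"delta_rot":[0,0,0],"jaw":40}]'
```

```text
time_s: 23.75
ee_pos: [0.4234, -0.2899, 0.0836]
tool_rot: [3.141, -0.0, -0.0]
force: [0.5, 0.2, -1.7]
opening: 0.0509
grasp_force: 44.4
```

```bash
python3 -m jog '[{"translation":[0,0,1],"delta_rot":[0,0,0],"jaw":40},{"translation":[0,0,1.5],"delta_rot":[0,0,0],"jaw":40},{"translation":[0,0,1.5],"delta_rot":[0,0,0],"jaw":40}]'
python3 -m jog '[{"translation":[0,0,0],"delta_rot":[0,0,0],"jaw":80},{"translation":[0,0,0],"delta_rot":[0,0,0],"jaw":80},{"translation":[0,0,0],"delta_rot":[0,0,0],"jaw":80},{"translation":[0,0,0],"delta_rot":[0,0,0],"jaw":80},{"translation":[0,0,-20],"delta_rot":[0,0,0],"jaw":80},{"translation":[0,0,-60],"delta_rot":[0,0,0],"jaw":80},{"translation":[0,0,-110],"delta_rot":[0,0,0],"jaw":80},{"translation":[0,0,-150],"delta_rot":[0,0,0],"jaw":80},{"translation":[0,0,-170],"delta_rot":[0,0,0],"jaw":80},{"translation":[0,0,-170],"delta_rot":[0,0,0],"jaw":80}]'
python3 - <<'E'
from h import *
np.set_printoptions(precision=4,suppress=True)
im,d,p,W=cam("scene"); cv2.imwrite("pics/end.png",im); P,u,v=cloud(d,p,W)
for n,x,y in (("tray",.424,-.289),("carton",.42,.303)):
    m=(np.hypot(P[:,0]-x,P[:,1]-y)<.045)&(P[:,2]>.09)&(P[:,2]<.15); h=np.percentile(P[m][:,2],95); print(n,h); topdisc(P,x,y,h-.006,h+.01)
E
```

```text
time_s: 24.05
ee_pos: [0.4236, -0.29, 0.0827]
tool_rot: [3.141, -0.001, -0.0]
force: [-1.3, 1.8, 4.8]
opening: 0.0509
grasp_force: 44.9
time_s: 25.05
ee_pos: [0.4244, -0.2908, 0.2553]
tool_rot: [3.137, -0.005, -0.0]
force: [-0.6, 0.1, -0.8]
opening: 0.08
grasp_force: 0.0
tray 0.12196841716046454
249 mean [ 0.4265 -0.2891  0.1196] mid [ 0.4266 -0.289   0.1211] circ [ 0.4263 -0.2893] 0.0274
carton 0.12261722315711152
232 mean [0.4221 0.3022 0.1202] mid [0.4213 0.3024 0.121 ] circ [0.4218 0.3019] 0.0279
```

View pics/end.png

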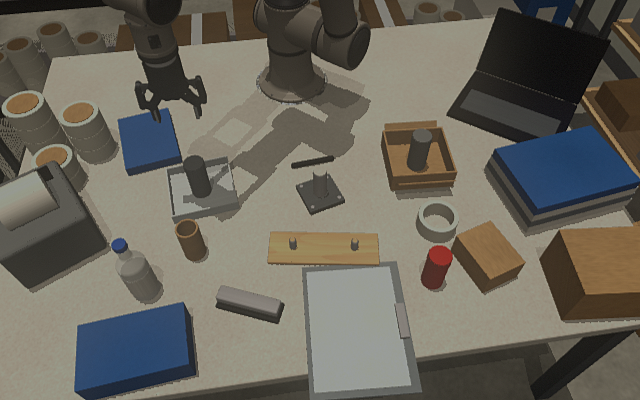

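The end picture shows one sleeve over the tray post at (197,175) and the other upright in the carton at (420,150). Both tops are at about 0.12 m, the rack is empty and the bystanders are where they were.

```bash
python3 -c "
from h import *
print(workorder.hand_in())"
```

```text
the job is handed in; nothing more can be done
None
```

Job handed in at about 25 s: the first sleeve stopped halfway down the pin and stands upright in the carton; the second went fully home on the gauge and stands over the tray post on the tray's floor, with nothing else disturbed.

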